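# Test the ratchet of an indexing table

### The arm

A 6-joint arm with a two-finger parallel gripper is mounted at the origin on the work surface. World frame = base frame: x ahead of the robot, y to its left, z up, the work surface at z = 0. Lengths are in m, angles in rad, forces in N, time in s.
With the tool pointing down it reaches from about 0.275 to 0.975 m from the base axis. Payload 8.4 kg.
Tool frame: the origin (TCP) lies on the centre line of the jaws, within the pads' length; the fingertips stand 19 mm ahead of it and the grasp point (between the pads) is the TCP (robot.tip_reach is the distance from the TCP to the fingertips, in m); z points along the fingers, y is the line along which they close (so a half turn about z gives the same grasp; the last joint's range is limited). The gripper opens to 92 mm and grips with 3 to 60 N. Pads are 20 mm wide; open, the fingers measure 128 mm over their backs; the gripper's body (75 mm by 189 mm) begins 69 mm behind the grasp point.
Start: joints at [-1.188, 0.353, 1.633, -0, 1.155, -0.002], TCP at [0.235, -0.579, 0.234] pointing down, gripper open.
Joint ranges: [-2.63, 2.63], [-0.92, 2.1], [0.06, 2.66], [-1.3, 4.44], [0, 2.69], [-3.02, 3.02]. Speed limits (rad/s): [2.22, 2.22, 2.79, 3.14, 3.14, 3.14].

### API

Orientations are given as a rotation vector (axis times angle).
In Python, from cell import sensors, eyes, robot, models gives the robot as it stands.
- The arm moves only by the shell command python3 -m crank 'ROWS'. ROWS is JSON, one flat list of numbers, 7 for each row, row after row: the shift along the tool's x, y, z scaled (see below), then the turn, a rotation vector about the tool's x, y, z scaled (see below), then the gripper command: -1 is shut, 1 is fully open, values between are in proportion. A call has 1 to 5 rows; each row is the pose to reach, as a shift and turn from the pose commanded when the call began, along the tool's axes at that moment, turning the shorter way round; what a row does not reach only later rows make up. The controller multiplies each number of a shift by 0.2 m and each number of a turn by pi rad. A row lasts 1/10 s, in which the tool goes at most 50 mm and 8.59 degrees, less where a joint would pass 70% of its speed; a pose out of reach is approached as far as the arm can. A call with a number of a shift or a turn outside -1 to 1 is refused whole. A call with a gripper value outside its range is refused whole. The fingers move at their own pace and stop on an object; the grip force is fixed at half the most. Time passes only in rows, so rows that repeat a pose let the fingers close. It gives the time, the measured TCP pose, the force, the opening and the grip force at its end, in the units of the state.
- sensors.get_obs(): the state, without advancing time (a new reading comes with each control period).
- eyes.grab_frame(name): name is "scene" or "top" or "wrist"; returns the picture (480x640x3 uint8, blue, green, red); there is no depth.
- eyes.get_calibration(name): a dict with "intrinsics" (3x3 intrinsics, pixels), "R" (3x3) and "t" (3): a world point X has camera coordinates R X + t; the wrist camera has in their place "hand_eye" (4x4, takes a point from camera to tool coordinates, whose origin is the TCP and whose axes are the flange's). Camera axes: x right, y down, z forward; pixel columns grow to the right and rows downward; lengths in m; the calibration is good to about 2 mm. The wrist camera is an equidistant fisheye: a pixel r from the principal point sees the ray r / f radians off the axis. A picture is of the moment at which its call begins: read the wrist's pose just before it. get_calibration takes no time and is no camera call.
- robot.close_job(): hands the job in; it is judged then, once.
Trained networks look in the newest picture that a camera, given by its name, has taken for a name from the list of things; names that differ only in an ending like _2 or _b are one class to them, and where a whole thing is asked for, a point or a joint stands for the part that bears it (a point fixed in the world has none). Each returns a list of dicts, best first, with "score" (0 to 1); they miss things now and then, are a little off and sometimes report something else, mostly with a low value. They report only what shows in the picture. A call takes as long as a camera call.
- models.look_for(camera, label): "box" ([centre column, centre row, width, height] in pixels, round what is visible of it).
- models.silhouettes(camera, label): "mask" (480x640 bool, what is visible of it) and "box" ([centre column, centre row, width, height] in pixels, round what is visible of it).
- models.pinpoint(camera, label): "location" ([column, row] in pixels: a listed point, or the origin of a listed thing).
The state is a dict: "t": time; "qpos": joint angles; "dq": joint speeds; "effort": joint torques, N m; "eef_pos": TCP position; "ee_rot": TCP orientation; "force": force on the tool from outside, world axes, zero at the start; "ft_torque": the same for the moment, N m; "opening": finger opening in m; "grasp_force": force on a finger pad.
Only numpy, scipy, OpenCV 4.12 (cv2) and the standard library are available. Lean on these libraries where they do the work, as an engineer would, in place of code of your own. Each camera call takes 0.05 s, during which the arm holds its last target. There are 200 camera calls.

### The job

Test the ratchet of the indexing table that carries the stepped block. By its lever knob, first swing the lever clockwise (seen from above) all the way back to its stop, which must run loose, then swing it counter-clockwise, where it grips, until the turntable's black pointer stands opposite the black index post, and let go. Turn the table by its lever only, without touching the turntable or the block, and leave the other indexing table, which carries a plain ring, alone.

Things in the scene. Friction and masses are not known exactly. Their poses are not given: they have to be found in the camera images.
- block_fixture: Indexing table with the stepped tan block: fixed grey base plate 170 x 170 x 16 mm; origin: centre of its underside, z up = the axis on which turntable and lever turn. Black index post, 8 mm wide, 60 mm high, stands 79 mm out along -y. On the base: toothed wheel 120 mm across, turntable 100 mm across with its top 46 mm high, and fixed on it the block, 80 x 60 mm, top 100 mm high.
- block_knob (a point): Knob of its lever: upright black cylinder 24 mm across, 22 to 83 mm above the work surface, 125 mm from the axis; this point is on its centre line, 60 mm up. It is fixed on a flat steel lever (22 mm wide, top 22 mm high) with a plunger housing 80 to 100 mm from the axis, 38 mm high. It slips round in the fingers or turns with them.
- block_lever (a joint): Lever angle, rad, counter-clockwise from above: 0 front stop, -1.3 back stop; the knob lies at 0.65 + this angle from the base's +x. Starts -0.15 to -0.01. Clockwise it clicks loose over 24 saw teeth, table still; counter-clockwise it catches after at most 0.27 rad idle, then carries the table one to one. 1 to 5 N at the knob; stays where left.
- block_table (a joint): Turntable angle, rad, counter-clockwise from above. 0: its black pointer (8 mm wide, end 71 mm from the axis, 46 mm high) stands opposite the index post. Starts -0.75 to -0.45 (pointer clockwise of the post). A brake holds it where it is left; the lever carries it on but not back.
- ring_fixture: The other indexing table, same make, size and lever, but carrying a plain tan ring 76 mm across and 35 mm high: not to be touched. Origin: centre of its base plate's underside.

How it is judged:
On the way:
1. the lever has been swung back, loose: past 1.0 of its 1.3 rad, with the turntable not yet at its mark (value of joint block_lever below -1 rad and value of joint block_table below -0.25 rad), for 0.1 s.
At the end, for the whole second after the job is handed in: the turntable with the stepped block is at rest with its pointer within 10 degrees (0.175 rad) of the index post, and the lever is let go (value of joint block_table between -0.175 and 0.175 rad and velocity of joint block_table between -0.05 and 0.05 rad/s); the robot touches nothing.
It fails at once if the robot pushes on the turntable or the block on it (over 3 N) (contact force between any of the fingers, the arm and block_table above 3 N).
It fails at once if the robot pushes on the other indexing table, the one with the ring (over 3 N) (contact force between any of the fingers, the arm and ring_fixture above 3 N).
It also fails if it takes over 45 s, if anything falls off the work surface, if the arm or the gripper's body presses on something with over 40 N, if the wrist force passes 120 N, or if a joint passes its speed limit or range.

## Working session

There is one attempt and no reset: what is moved stays moved. The work goes in short steps, Python scripts to look and compute and a shell command to move; the robot and the scene stay as the last step left them, time stands still between calls to the robot, and variables do not carry over. Pictures are saved under pics/ and viewed, at most 12 in all, crops included, and the job is handed in when it is done.

```bash
mkdir -p pics; ls; python3 - <<'E'
from cell import sensors, eyes, robot, models
import cv2
for c in("top","scene"):
    im=eyes.grab_frame(c); cv2.imwrite(f"pics/{c}0.png",im)
    for l in("block_fixture","ring_fixture","block_knob"):
        print(c,l,[(d["score"],d["location"]) for d in models.pinpoint(c,l)][:3])
o=sensors.get_obs();print(o["t"],o["eef_pos"],o["ee_rot"],o["opening"])
E
```

```text
pics
top block_fixture [(0.87, [227.3, 279.5])]
top ring_fixture [(0.95, [456.9, 239.4])]
top block_knob [(0.91, [189.9, 198.1])]
scene block_fixture [(0.64, [327.5, 185.1])]
scene ring_fixture [(0.95, [239.7, 332.2])]
scene block_knob [(0.66, [391.3, 183.2])]
0.4 [ 0.23460139 -0.5792542   0.23348197] [-3.08347047e+00 -6.00717406e-01  6.45958941e-05] 0.09179038272353485
```

View pics/top0.png

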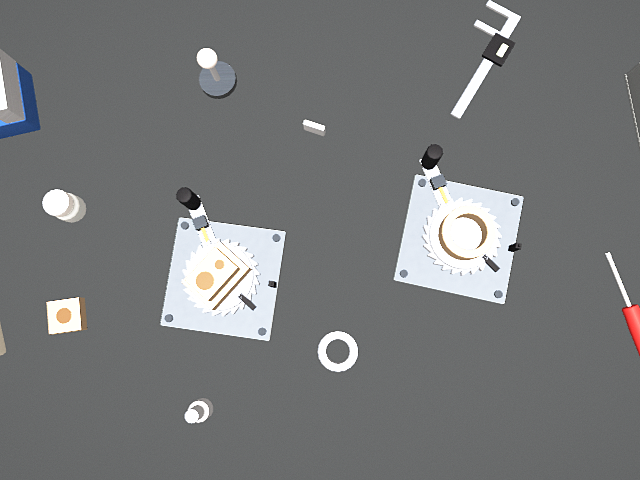

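```bash
cat > h.py <<'E'
from cell import sensors, eyes, robot, models
import numpy as np, cv2
from scipy.spatial.transform import Rotation as Ro
def at(c,px,z):
    k=eyes.get_calibration(c);R=np.array(k["R"]);t=np.array(k["t"])
    d=R.T@np.linalg.inv(k["intrinsics"])@[px[0],px[1],1.];o=-R.T@t
    return o+d*(z-o[2])/d[2]
def pr(c,X):
    k=eyes.get_calibration(c);p=np.array(k["intrinsics"])@(np.array(k["R"])@X+np.array(k["t"]));return p[:2]/p[2]
E
python3 - <<'E'
from h import *
for c,f,k,r in(("top",[227.3,279.5],[189.9,198.1],[456.9,239.4]),("scene",[327.5,185.1],[391.3,183.2],[239.7,332.2])):
    F=at(c,f,0);K=at(c,k,.06);print(c,F,K,np.hypot(*(K-F)[:2]),np.arctan2(*(K-F)[1::-1]),at(c,r,0))
k=eyes.get_calibration("top");print(-np.array(k["R"]).T@k["t"],k["R"])
E
```

```text
top [0.47458101 0.18648072 0.        ] [0.59278653 0.23126647 0.06      ] 0.12640533533825393 0.36216827673616836 [ 0.52890234 -0.17246368  0.        ]
scene [0.47676518 0.19028574 0.        ] [0.60219089 0.2259508  0.06      ] 0.13039787922289486 0.2770397292086784 [ 0.53230839 -0.17254911  0.        ]
[0.41195894 0.01664881 0.89221691] [[-0.02006237 -0.99921503 -0.03415874]
 [-0.99009958  0.02460358 -0.13819365]
 [ 0.1389256   0.03104807 -0.98981599]]
```

View pics/scene0.png

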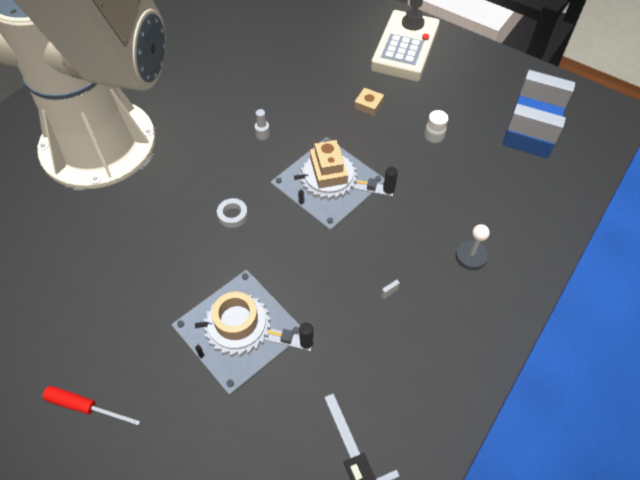

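The top view shows the block table at left: its plate corners are at about (180,218), (286,231), (270,340) and (161,325), the post at (272,284), the pointer tip at (254,307) and the knob top at (185,192). The scene view agrees with this layout. Next I refine these numerically.

```bash
python3 - <<'E'
from h import *
im=cv2.imread("pics/top0.png");cv2.imwrite("pics/crop1.png",cv2.resize(im[170:350,140:300],None,fx=3.3,fy=3.3,interpolation=cv2.INTER_CUBIC))
P=np.array([at("top",p,.016) for p in((180,218),(286,231),(270,340),(161,325))])
C=P.mean(0);print("C",C,[np.linalg.norm(P[i]-P[i-1]) for i in range(4)])
d=P[0]+P[3]-P[1]-P[2]; yaw=np.arctan2(d[1],d[0])-np.pi/2;print("yaw",yaw)
for n,p,z in(("knobtop",(185.5,193),.083),("posttop",(274,284),.06),("pointer",(254,307),.046)):
    X=at("top",p,z)-C;print(n,X+C,np.hypot(*X[:2]),np.arctan2(X[1],X[0])-yaw)
im=cv2.imread("pics/scene0.png");cv2.imwrite("pics/crop2.png",cv2.resize(im[125:240,255:415],None,fx=4,fy=4,interpolation=cv2.INTER_CUBIC))
E
```

```text
C [0.47619345 0.18838293 0.016     ] [np.float64(0.16681713398462647), np.float64(0.16737994289474642), np.float64(0.1676089735432376), np.float64(0.1682461450897423)]
yaw -0.15053529572526791
knobtop [0.59550764 0.23184741 0.083     ] 0.12698439507083706 0.49987989052488374
posttop [0.46232208 0.10691998 0.06      ] 0.08263550376692702 -1.588921592014775
pointer [0.43009386 0.1382207  0.046     ] 0.06812798358672223 -2.1634801185563646
```

View pics/crop1.png

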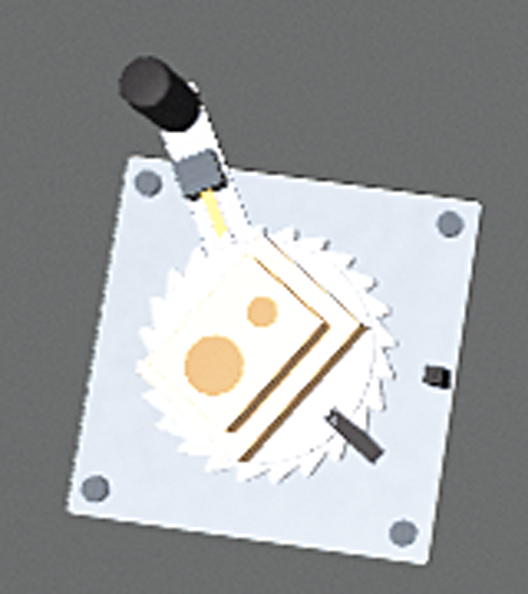

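View pics/crop2.png

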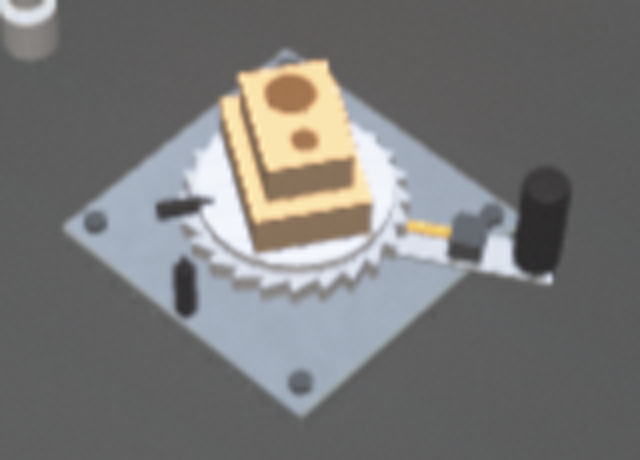

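The crops agree: yaw ≈ -0.15, lever ≈ -0.15, table ≈ -0.59, knob at (0.595, 0.231). The tool's closing axis is already tangential to the lever, so I move over the knob.

```bash
cat >> h.py <<'E'
C=np.array([.476,.188]);YAW=-.15
def need(X,phi):
    "scaled shift & turn about tool z to put TCP at X with tool x at world angle phi, pointing down"
    o=sensors.get_obs();R=Ro.from_rotvec(o["ee_rot"])
    T=Ro.from_matrix(np.array([[np.cos(phi),np.sin(phi),0],[np.sin(phi),-np.cos(phi),0],[0,0,-1]]).T.T)
    print("t",o["t"],"pos",o["eef_pos"].round(4),"need",(R.inv().apply(np.array(X)-o["eef_pos"])/.2).round(3),"turn",((R.inv()*T).as_rotvec()/np.pi).round(3),"q",o["qpos"].round(2))
E
for i in 1 2 3; do :; done
python3 -m crank '[0.8,-0.77,0,0,0,0,1, 0.8,-0.77,0,0,0,0,1, 0.8,-0.77,0,0,0,0,1, 0.8,-0.77,0,0,0,0,1, 0.8,-0.77,0,0,0,0,1]'
python3 -m crank '[0.8,-0.77,0,0,0,0,1, 0.8,-0.77,0,0,0,0,1, 0.8,-0.77,0,0,0,0,1, 0.8,-0.77,0,0,0,0,1, 0.8,-0.77,0,0,0,0,1]'
python3 -m crank '[0.8,-0.77,0,0,0,0,1, 0.8,-0.77,0,0,0,0,1, 0.8,-0.77,0,0,0,0,1, 0.8,-0.77,0,0,0,0,1, 0.8,-0.77,0,0,0,0,1]'
python3 -c "
from h import *
need([.595,.231,.16],.35)"
```

```text
t: 0.9
eef_pos: [0.3258, -0.3731, 0.2336]
ee_rot: [-3.082, -0.603, -0.0]
force: [-0.5, -0.4, 0.2]
opening: 0.0921
grasp_force: 0.0
t: 1.4
eef_pos: [0.4165, -0.1706, 0.2339]
ee_rot: [-3.083, -0.604, -0.001]
force: [0.4, -0.4, -0.7]
opening: 0.0919
grasp_force: 0.0
t: 1.9
eef_pos: [0.5074, 0.0326, 0.2338]
ee_rot: [-3.082, -0.604, -0.002]
force: [0.1, -0.8, -0.0]
opening: 0.0915
grasp_force: 0.0
t 1.9 pos [0.5074 0.0326 0.2338] need [ 0.779 -0.753  0.371] turn [-0.    -0.     0.012] q [0.06 0.17 1.88 0.   1.09 1.24]
```

Move above the knob, staying high, and then check with the wrist camera.

```bash

python3 -m crank '[0.78,-0.75,0.3,0,0,0.012,1, 0.78,-0.75,0.3,0,0,0.012,1, 0.78,-0.75,0.3,0,0,0.012,1, 0.78,-0.75,0.3,0,0,0.012,1, 0.78,-0.75,0.3,0,0,0.012,1]'
python3 - <<'E'
from h import *
need([.595,.231,.064],.35)
o=sensors.get_obs();im=eyes.grab_frame("wrist");cv2.imwrite("pics/w1.png",im)
k=eyes.get_calibration("wrist");K=np.array(k["intrinsics"]);H=np.array(k["hand_eye"])
R=Ro.from_rotvec(o["ee_rot"])
def ray(px,z):
    u=(np.array(px)-K[:2,2])/K[[0,1],[0,1]];r=np.linalg.norm(u)
    d=np.r_[u/r*np.sin(r),np.cos(r)];d=R.apply(H[:3,:3]@d);p=R.apply(H[:3,3])+o["eef_pos"]
    return p+d*(z-p[2])/d[2]
for l,z in(("block_knob",.06),("block_fixture",0)):
    for d in models.pinpoint("wrist",l)[:2]: print(l,d["score"],d["location"],ray(d["location"],z).round(4))
E
```

```text
t: 2.4
eef_pos: [0.5951, 0.2301, 0.1723]
ee_rot: [-3.093, -0.545, 0.0]
force: [0.3, -1.1, 0.4]
opening: 0.092
grasp_force: 0.0
t 2.4 pos [0.5951 0.2301 0.1723] need [ 0.001 -0.004  0.541] turn [-0. -0. -0.] q [0.37 0.43 1.66 0.   1.05 1.59]
block_knob 0.68 [312.9, 238.5] [0.5935 0.2354 0.06  ]
block_fixture 0.69 [318.0, 342.5] [0.4763 0.1892 0.    ]
```

View pics/w1.png

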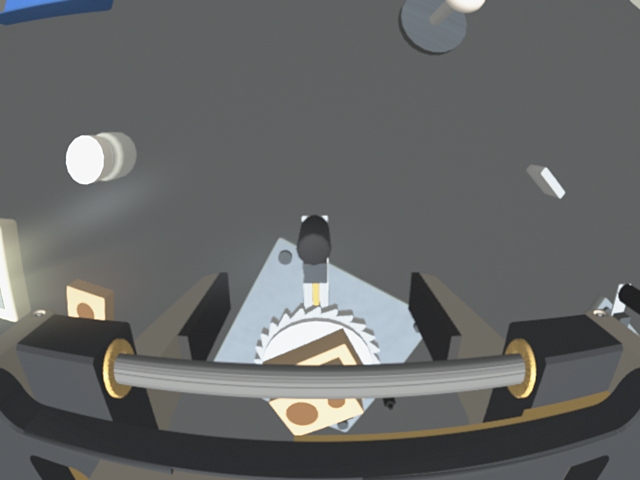

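The wrist view shows the knob (313,240) midway between the fingers, clear of them, and the centre matches at (0.476, 0.189). I descend and close.

```bash

python3 -m crank '[0,0,0.2,0,0,0,1, 0,0,0.4,0,0,0,1, 0,0,0.54,0,0,0,1, 0,0,0.54,0,0,0,1, 0,0,0.54,0,0,0,-0.5]'
python3 -m crank '[0,0,0,0,0,0,-1, 0,0,0,0,0,0,-1, 0,0,0,0,0,0,-1, 0,0,0,0,0,0,-1, 0,0,0,0,0,0,-1]'
python3 -m crank '[0,0,0,0,0,0,-1, 0,0,0,0,0,0,-1, 0,0,0,0,0,0,-1]'
python3 - <<'E'
from h import *
need([.595,.231,.064],.35)
# arc plan relative to current pose (tool x radial): clockwise by a
r=.126
for a in np.arange(0.1,1.3,.1):
    # radial x, tangential cw = +y tool
    print(round(a,2),(r*(np.cos(a)-1)/.2).round(3),(r*np.sin(a)/.2).round(3),(a/np.pi).round(3))
E
```

```text
t: 3.05
eef_pos: [0.5945, 0.2258, 0.0664]
ee_rot: [3.094, 0.541, -0.0]
force: [-0.2, 0.2, 0.8]
opening: 0.0858
grasp_force: 0.0
t: 3.55
eef_pos: [0.5945, 0.2268, 0.066]
ee_rot: [-3.094, -0.543, -0.001]
force: [1.0, -0.1, -0.1]
opening: 0.0464
grasp_force: 0.0
t: 3.85
eef_pos: [0.5945, 0.2268, 0.0656]
ee_rot: [-3.094, -0.543, -0.0]
force: [-0.3, 0.2, 0.2]
opening: 0.0233
grasp_force: 30.0
t 3.85 pos [0.5945 0.2268 0.0656] need [ 0.01  -0.019  0.008] turn [-0.    -0.    -0.001] q [0.36 0.56 1.73 0.   0.85 1.59]
0.1 -0.003 0.063 0.032
0.2 -0.013 0.125 0.064
0.3 -0.028 0.186 0.095
0.4 -0.05 0.245 0.127
0.5 -0.077 0.302 0.159
0.6 -0.11 0.356 0.191
0.7 -0.148 0.406 0.223
0.8 -0.191 0.452 0.255
0.9 -0.238 0.493 0.286
1.0 -0.29 0.53 0.318
1.1 -0.344 0.561 0.35
1.2 -0.402 0.587 0.382
```

Gripped: opening 23 mm, 30 N. Swing clockwise along the arc.

```bash

python3 -m crank '[-0.001,0.063,0,0,0,0.032,-1, -0.009,0.125,0,0,0,0.064,-1, -0.022,0.187,0,0,0,0.095,-1, -0.042,0.246,0,0,0,0.127,-1, -0.068,0.304,0,0,0,0.159,-1]'
python3 - <<'E'
from h import *
o=sensors.get_obs();d=o["eef_pos"][:2]-C;ph=np.arctan2(d[1],d[0]);print("r",np.hypot(*d),"phi",ph,"lever",ph-YAW-.65)
for a in np.arange(.1,.75,.1):
    p=ph-a; X=np.r_[C+.125*np.array([np.cos(p),np.sin(p)]),.064]; need(X,p)
E
```

```text
t: 4.35
eef_pos: [0.5981, 0.1649, 0.0654]
ee_rot: [3.131, -0.247, -0.013]
force: [-20.3, 5.5, 17.0]
opening: 0.0236
grasp_force: 30.0
r 0.12428754359949142 phi -0.18723004329719328 lever -0.6872300432971933
t 4.35 pos [0.5981 0.1649 0.0654] need [-0.001  0.062  0.007] turn [0.001 0.003 0.041] q [0.27 0.55 1.76 0.   0.85 1.99]
t 4.35 pos [0.5981 0.1649 0.0654] need [-0.013  0.124  0.007] turn [0.001 0.003 0.073] q [0.27 0.55 1.76 0.   0.85 1.99]
t 4.35 pos [0.5981 0.1649 0.0654] need [-0.03   0.184  0.007] turn [0.001 0.003 0.105] q [0.27 0.55 1.76 0.   0.85 1.99]
t 4.35 pos [0.5981 0.1649 0.0654] need [-0.053  0.242  0.008] turn [0.001 0.003 0.137] q [0.27 0.55 1.76 0.   0.85 1.99]
t 4.35 pos [0.5981 0.1649 0.0654] need [-0.082  0.297  0.008] turn [0.001 0.002 0.169] q [0.27 0.55 1.76 0.   0.85 1.99]
t 4.35 pos [0.5981 0.1649 0.0654] need [-0.116  0.35   0.008] turn [0.001 0.002 0.2  ] q [0.27 0.55 1.76 0.   0.85 1.99]
t 4.35 pos [0.5981 0.1649 0.0654] need [-0.155  0.398  0.009] turn [0.001 0.002 0.232] q [0.27 0.55 1.76 0.   0.85 1.99]
```

```bash

python3 -m crank '[-0.011,0.062,-0.005,0,0,0.032,-1, -0.023,0.124,-0.01,0,0,0.064,-1, -0.04,0.184,-0.01,0,0,0.096,-1, -0.063,0.242,-0.01,0,0,0.128,-1, -0.092,0.297,-0.01,0,0,0.159,-1]'
python3 - <<'E'
from h import *
o=sensors.get_obs();d=o["eef_pos"][:2]-C;ph=np.arctan2(d[1],d[0]);print("r",np.hypot(*d),"phi",ph,"lever",ph-YAW-.65)
for a in np.arange(.05,.21,.05):
    p=ph-a; X=np.r_[C+.125*np.array([np.cos(p),np.sin(p)]),.064]; need(X,p)
E
```

```text
t: 4.85
eef_pos: [0.5711, 0.1095, 0.0657]
ee_rot: [2.972, -1.014, -0.011]
force: [-8.7, 11.7, -8.3]
opening: 0.0231
grasp_force: 30.0
r 0.1233488546876515 phi -0.6897792109421828 lever -1.1897792109421828
t 4.85 pos [0.5711 0.1095 0.0657] need [0.007 0.031 0.008] turn [0.001 0.002 0.026] q [0.19 0.5  1.85 0.   0.8  2.41]
t 4.85 pos [0.5711 0.1095 0.0657] need [0.003 0.062 0.009] turn [0.001 0.002 0.042] q [0.19 0.5  1.85 0.   0.8  2.41]
t 4.85 pos [0.5711 0.1095 0.0657] need [-0.002  0.093  0.009] turn [0.001 0.002 0.058] q [0.19 0.5  1.85 0.   0.8  2.41]
t 4.85 pos [0.5711 0.1095 0.0657] need [-0.008  0.124  0.009] turn [0.001 0.002 0.074] q [0.19 0.5  1.85 0.   0.8  2.41]
```

Lever is at about -1.19; go on gently to the stop, watching force.

```bash

python3 -m crank '[-0.008,0.03,0,0,0,0.01,-1, -0.012,0.055,0,0,0,0.02,-1, -0.012,0.06,0,0,0,0.02,-1, -0.012,0.06,0,0,0,0.02,-1]'
python3 - <<'E'
from h import *
o=sensors.get_obs();d=o["eef_pos"][:2]-C;ph=np.arctan2(d[1],d[0]);print("r",np.hypot(*d),"phi",ph,"lever",ph-YAW-.65)
cv2.imwrite("pics/top2.png",cv2.resize(eyes.grab_frame("top")[170:350,140:300],None,fx=3.3,fy=3.3))
E
```

```text
t: 5.25
eef_pos: [0.5634, 0.101, 0.0658]
ee_rot: [2.941, -1.099, -0.007]
force: [-3.1, 4.8, -15.3]
opening: 0.0234
grasp_force: 30.0
r 0.12331047307217113 phi -0.7828404197068668 lever -1.2828404197068668
```

View pics/top2.png

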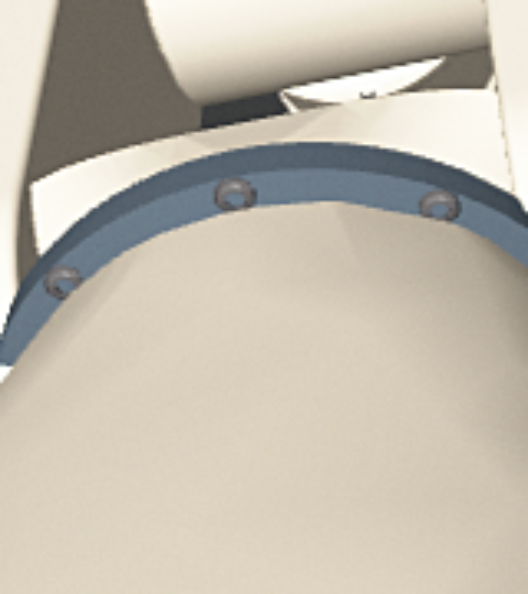

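The top camera is hidden by the arm. Press a touch further to confirm the stop, and use the scene and wrist cameras instead.

```bash

python3 -m crank '[-0.002,0.015,-0.005,0,0,0.004,-1, -0.005,0.03,-0.01,0,0,0.008,-1, -0.005,0.03,-0.01,0,0,0.008,-1]'
python3 - <<'E'
from h import *
o=sensors.get_obs();d=o["eef_pos"][:2]-C;ph=np.arctan2(d[1],d[0]);print("r",np.hypot(*d),"phi",ph,"lever",ph-YAW-.65)
a=cv2.resize(eyes.grab_frame("scene")[110:250,250:420],None,fx=2.6,fy=2.6)
b=eyes.grab_frame("wrist")[240:,160:500];h=a.shape[0]
cv2.imwrite("pics/sw2.png",np.hstack([a,cv2.resize(b,(340,h))]))
for s in(0,.2,.4,.6,.8,1.): 
    p=ph+s; X=np.r_[C+.125*np.array([np.cos(p),np.sin(p)]),.064]; need(X,p)
E
```

```text
t: 5.6
eef_pos: [0.5621, 0.0993, 0.0672]
ee_rot: [-2.925, 1.136, -0.001]
force: [13.5, 17.8, -38.6]
opening: 0.0233
grasp_force: 30.0
r 0.12359661629151322 phi -0.8003380334036401 lever -1.30033803340364
t 5.7 pos [0.5621 0.0993 0.0672] need [0.007 0.    0.016] turn [-0.001  0.     0.019] q [0.17 0.48 1.88 0.   0.78 2.48]
t 5.7 pos [0.5621 0.0993 0.0672] need [ 0.002 -0.124  0.016] turn [-0.001  0.    -0.044] q [0.17 0.48 1.88 0.   0.78 2.48]
t 5.7 pos [0.5621 0.0993 0.0672] need [-0.028 -0.246  0.017] turn [-0.001  0.    -0.108] q [0.17 0.48 1.88 0.   0.78 2.48]
t 5.7 pos [0.5621 0.0993 0.0672] need [-0.081 -0.358  0.017] turn [-0.001  0.    -0.172] q [0.17 0.48 1.88 0.   0.78 2.48]
t 5.7 pos [0.5621 0.0993 0.0672] need [-0.155 -0.459  0.017] turn [-0.001 -0.    -0.235] q [0.17 0.48 1.88 0.   0.78 2.48]
t 5.7 pos [0.5621 0.0993 0.0672] need [-0.248 -0.542  0.018] turn [-0.001 -0.    -0.299] q [0.17 0.48 1.88 0.   0.78 2.48]
```

View pics/sw2.png

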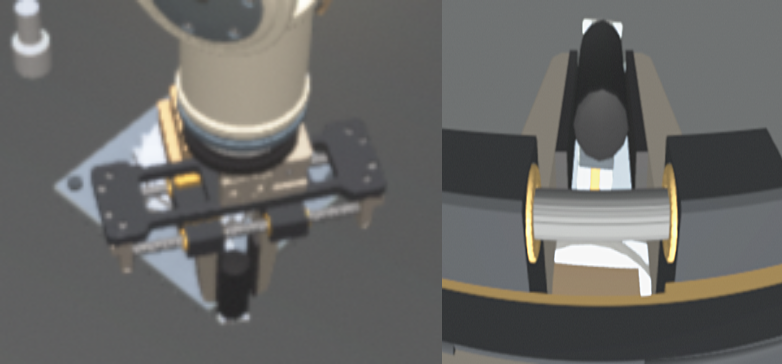

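The wrist picture shows the knob held and the lever back, measured at -1.30 with force rising, so the stop is reached. Now counter-clockwise 0.5 rad, with the vertical preload eased.

```bash

python3 -m crank '[0,-0.075,0.016,0,0,-0.013,-1, -0.003,-0.137,0.016,0,0,-0.044,-1, -0.015,-0.198,0.016,0,0,-0.076,-1, -0.033,-0.258,0.016,0,0,-0.108,-1, -0.058,-0.315,0.016,0,0,-0.14,-1]'
python3 -m crank '[0,0,0,0,0,0,-1]'
python3 - <<'E'
from h import *
o=sensors.get_obs();d=o["eef_pos"][:2]-C;ph=np.arctan2(d[1],d[0]);print("r",np.hypot(*d),"phi",ph,"lever",ph-YAW-.65)
cv2.imwrite("pics/w3.png",eyes.grab_frame("wrist"))
E
```

```text
t: 6.2
eef_pos: [0.5954, 0.151, 0.0667]
ee_rot: [3.106, -0.461, -0.0]
force: [-0.1, -3.6, 2.1]
opening: 0.0234
grasp_force: 30.0
t: 6.3
eef_pos: [0.5956, 0.1519, 0.0667]
ee_rot: [3.107, -0.463, 0.001]
force: [-1.2, -1.5, 3.4]
opening: 0.0236
grasp_force: 30.0
r 0.12493155040272196 phi -0.2931556233415291 lever -0.7931556233415291
```

View pics/w3.png

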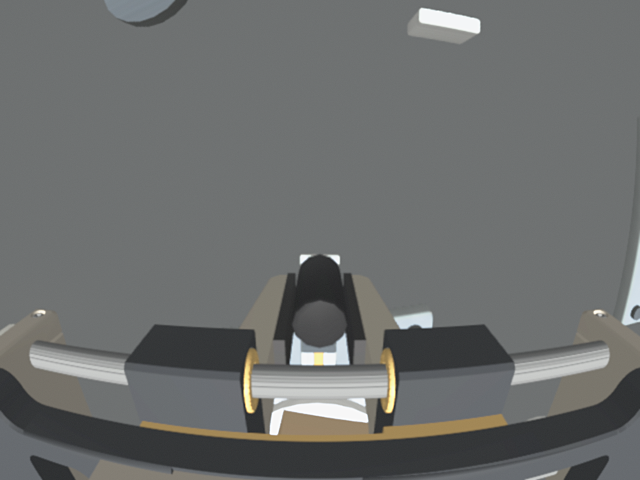

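The knob is held and the lever is at -0.79 with low force; the pointer is hidden. Go 0.17 rad more, which is safe whatever the catch point, then let go, rise and look.

```bash

python3 -m crank '[-0.002,-0.053,0,0,0,-0.027,-1, -0.009,-0.106,0,0,0,-0.054,-1, -0.009,-0.106,0,0,0,-0.054,-1, -0.009,-0.106,0,0,0,-0.054,-1]'
python3 - <<'E'
from h import *
o=sensors.get_obs();d=o["eef_pos"][:2]-C;ph=np.arctan2(d[1],d[0]);print("r",np.hypot(*d),"phi",ph,"lever",ph-YAW-.65)
E
python3 -m crank '[0,0,0,0,0,0,0.2, 0,0,0,0,0,0,0.2, 0,0,0,0,0,0,0.2, 0,0,0,0,0,0,0.2]'
python3 -m crank '[0,0,-0.2,0,0,0,0.2, 0,0,-0.4,0,0,0,0.2, 0,0,-0.6,0,0,0,0.2, 0,0,-0.8,0,0,0,0.2, 0,0,-0.8,0,0,0,0.2]'
python3 -m crank '[0.8,0.5,0,0,0,0,0.2, 0.8,0.5,0,0,0,0,0.2, 0.8,0.5,0,0,0,0,0.2, 0.8,0.5,0,0,0,0,0.2, 0.8,0.5,0,0,0,0,0.2]'
python3 - <<'E'
from h import *
o=sensors.get_obs();print(repr(o["eef_pos"]),repr(o["ee_rot"]))
cv2.imwrite("pics/w4.png",eyes.grab_frame("wrist"));cv2.imwrite("pics/s4.png",eyes.grab_frame("scene"));cv2.imwrite("pics/t4.png",eyes.grab_frame("top"))
a=cv2.resize(cv2.imread("pics/s4.png")[110:250,250:420],(395,325));b=cv2.resize(cv2.imread("pics/t4.png")[170:350,140:300],(395,444))
c=cv2.resize(cv2.imread("pics/w4.png"),(400,300))
cv=np.zeros((600,800,3),np.uint8);cv[:300,:400]=c;cv[:444,400:795]=b;cv[300:600,:395]=a[:300];cv2.imwrite("pics/m4.png",cv)
E
```

```text
t: 6.75
eef_pos: [0.6001, 0.1716, 0.0667]
ee_rot: [3.134, -0.21, 0.002]
force: [1.2, -1.8, 2.3]
opening: 0.0233
grasp_force: 30.0
r 0.1251838825723838 phi -0.13133321230928802 lever -0.6313332123092881
t: 7.15
eef_pos: [0.5995, 0.1721, 0.0662]
ee_rot: [-3.135, 0.206, 0.001]
force: [-0.6, 0.5, -0.3]
opening: 0.0531
grasp_force: 0.0
t: 7.65
eef_pos: [0.6026, 0.173, 0.2325]
ee_rot: [-3.132, 0.205, -0.014]
force: [-0.3, 0.0, 0.3]
opening: 0.0551
grasp_force: 0.0
t: 8.15
eef_pos: [0.7477, 0.0485, 0.2245]
ee_rot: [3.134, -0.21, 0.0]
force: [0.5, 0.5, -0.7]
opening: 0.0551
grasp_force: 0.0
array([0.74774733, 0.04847201, 0.22449823]) array([ 3.13359414e+00, -2.10375263e-01,  2.48324461e-04])
```

View pics/m4.png

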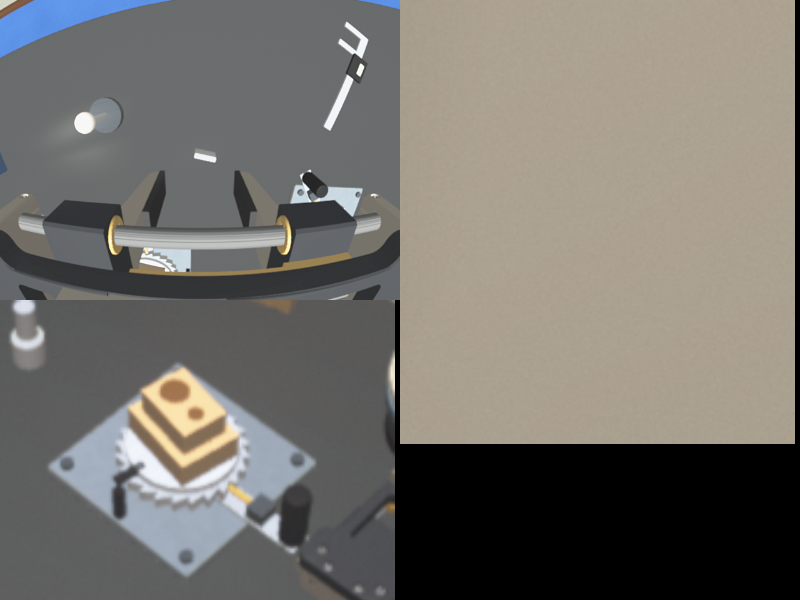

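The scene panel (lower left) is clear: the pointer runs from about (140,466) to (115,480) in the panel, with its end right next to the post (118,490). I compare it with projected pointer directions.

```bash
python3 - <<'E'
from h import *
im=cv2.imread("pics/s4.png")
def pt(th,r,z):
    a=YAW-np.pi/2+th; return pr("scene",np.r_[C+r*np.array([np.cos(a),np.sin(a)]),z])
o=np.array([275,170]);f=8
c=cv2.resize(im[170:230,275:345],None,fx=f,fy=f,interpolation=cv2.INTER_CUBIC)
for th,col in((-.3,(0,0,255)),(-.15,(0,165,255)),(0,(0,255,0)),(.15,(255,0,0))):
    p=[tuple(int(v) for v in (pt(th,r,.046)-o+.5)*f) for r in(.045,.071)];cv2.line(c,*p,col,1)
p=tuple(int(v) for v in (pt(0,.079,.06)-o+.5)*f);cv2.circle(c,p,5,(255,0,255),1)
cv2.imwrite("pics/c5.png",c)
E
```

```text
(no output)
```

View pics/c5.png

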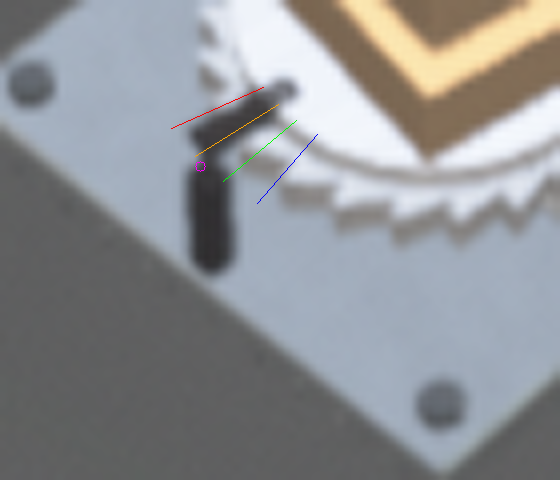

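The pointer lies between the -0.3 and -0.15 lines, at about -0.22 rad, so the pawl caught late. The lever needs 0.22 rad more, so I regrip the knob.

```bash

python3 -m crank '[-0.8,-0.5,0,0,0,0,0.6, -0.8,-0.5,0,0,0,0,0.6, -0.8,-0.5,0,0,0,0,0.6, -0.8,-0.5,0,0,0,0,0.6, -0.8,-0.5,0,0,0,0,0.6]'
python3 - <<'E'
from h import *
need([.5998,.1718,.066],-.131)
E
```

```text
t: 8.8
eef_pos: [0.5947, 0.1757, 0.2266]
ee_rot: [-3.135, 0.198, 0.003]
force: [-0.2, -0.7, -0.4]
opening: 0.0735
grasp_force: 0.0
t 8.8 pos [0.5947 0.1757 0.2266] need [0.03  0.016 0.803] turn [-0.     0.001  0.002] q [0.28 0.35 1.65 0.   1.14 1.98]
```

```bash

python3 -m crank '[0,0,0.2,0,0,0,0.6, 0,0,0.4,0,0,0,0.6, 0,0,0.6,0,0,0,0.6, 0,0,0.8,0,0,0,0.6, 0,0,0.8,0,0,0,0.6]'
python3 -c "
from h import *
need([.5998,.1718,.066],-.131)"
python3 -m crank '[0,0,0,0,0,0,-1, 0,0,0,0,0,0,-1, 0,0,0,0,0,0,-1, 0,0,0,0,0,0,-1, 0,0,0,0,0,0,-1]'
python3 -m crank '[0,0,0,0,0,0,-1, 0,0,0,0,0,0,-1]'
python3 -c "
from h import *
for s in(0,.075,.15,.22):
    p=-.131+s;need([*(C+.125*np.array([np.cos(p),np.sin(p)])),.066],p)"
```

```text
t: 9.3
eef_pos: [0.5954, 0.1714, 0.0616]
ee_rot: [3.132, -0.203, -0.013]
force: [-0.9, 0.7, -0.0]
opening: 0.0735
grasp_force: 0.0
t 9.3 pos [0.5954 0.1714 0.0616] need [ 0.021 -0.005 -0.022] turn [0.001 0.003 0.   ] q [0.28 0.55 1.76 0.   0.84 1.98]
t: 9.8
eef_pos: [0.6002, 0.1723, 0.0675]
ee_rot: [-3.134, 0.205, -0.002]
force: [-0.4, 0.4, 0.4]
opening: 0.0355
grasp_force: 0.0
t: 10.0
eef_pos: [0.5998, 0.1721, 0.0668]
ee_rot: [-3.135, 0.205, -0.001]
force: [0.2, -0.3, 2.8]
opening: 0.0234
grasp_force: 30.0
t 10.0 pos [0.5998 0.1721 0.0668] need [0.001 0.002 0.004] turn [-0. -0.  0.] q [ 0.28  0.54  1.76 -0.    0.84  1.98]
t 10.0 pos [0.5998 0.1721 0.0668] need [-0.001 -0.045  0.004] turn [-0.    -0.    -0.024] q [ 0.28  0.54  1.76 -0.    0.84  1.98]
t 10.0 pos [0.5998 0.1721 0.0668] need [-0.006 -0.091  0.004] turn [-0.    -0.    -0.048] q [ 0.28  0.54  1.76 -0.    0.84  1.98]
t 10.0 pos [0.5998 0.1721 0.0668] need [-0.014 -0.134  0.004] turn [-0.   -0.   -0.07] q [ 0.28  0.54  1.76 -0.    0.84  1.98]
```

Gripped again. Swing 0.22 rad counter-clockwise, let go, rise, move aside and look.

```bash

python3 -m crank '[-0.002,-0.046,0,0,0,-0.024,-1, -0.007,-0.092,0,0,0,-0.048,-1, -0.015,-0.136,0,0,0,-0.07,-1, -0.015,-0.136,0,0,0,-0.07,-1, -0.015,-0.136,0,0,0,-0.07,-1]'
python3 -c "
from h import *
o=sensors.get_obs();d=o['eef_pos'][:2]-C;ph=np.arctan2(d[1],d[0]);print('lever',ph-YAW-.65)"
python3 -m crank '[0,0,0,0,0,0,0.2, 0,0,0,0,0,0,0.2, 0,0,0,0,0,0,0.2, 0,0,0,0,0,0,0.2]'
python3 -m crank '[0,0,-0.2,0,0,0,0.2, 0,0,-0.4,0,0,0,0.2, 0,0,-0.6,0,0,0,0.2, 0,0,-0.8,0,0,0,0.2, 0,0,-0.8,0,0,0,0.2]'
python3 -m crank '[0.8,0.5,0,0,0,0,0.2, 0.8,0.5,0,0,0,0,0.2, 0.8,0.5,0,0,0,0,0.2, 0.8,0.5,0,0,0,0,0.2, 0.8,0.5,0,0,0,0,0.2]'
python3 - <<'E'
from h import *
im=eyes.grab_frame("scene");cv2.imwrite("pics/s6.png",im)
sh=np.array([.9,.4])
def pt(th,r,z):
    a=YAW-np.pi/2+th; return pr("scene",np.r_[C+r*np.array([np.cos(a),np.sin(a)]),z])+sh
o=np.array([275,170]);f=8
c=cv2.resize(im[170:230,275:345],None,fx=f,fy=f,interpolation=cv2.INTER_CUBIC)
for th,col in((-.15,(0,165,255)),(0,(0,255,0)),(.15,(255,0,0))):
    p=[tuple(int(v) for v in (pt(th,r,.046)-o+.5)*f) for r in(.045,.071)];cv2.line(c,*p,col,1)
cv2.imwrite("pics/c6.png",c)
E
```

```text
t: 10.5
eef_pos: [0.6006, 0.1996, 0.0667]
ee_rot: [-3.138, -0.138, -0.001]
force: [0.1, 0.9, 4.0]
opening: 0.0234
grasp_force: 30.0
lever -0.40749480055973886
t: 10.9
eef_pos: [0.6, 0.1993, 0.0662]
ee_rot: [3.138, 0.14, -0.001]
force: [0.4, -0.1, -0.3]
opening: 0.0533
grasp_force: 0.0
t: 11.4
eef_pos: [0.6031, 0.2004, 0.2325]
ee_rot: [-3.136, -0.14, -0.014]
force: [-0.2, -0.1, 0.6]
opening: 0.0553
grasp_force: 0.0
t: 11.9
eef_pos: [0.7714, 0.1111, 0.2241]
ee_rot: [3.138, 0.136, -0.0]
force: [-0.4, -0.3, -0.1]
opening: 0.055
grasp_force: 0.0
```

View pics/c6.png

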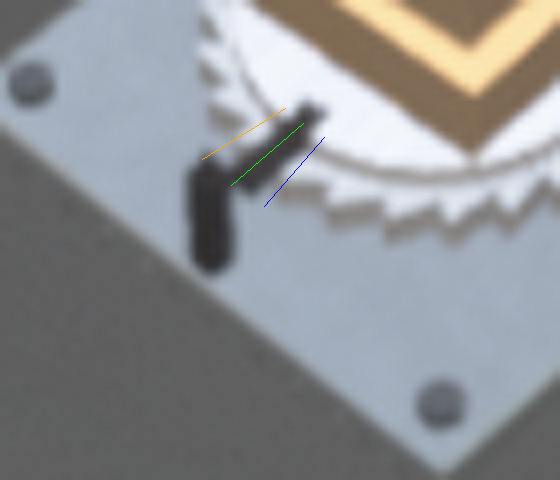

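The pointer, from (315,112) to (247,182), lies on the 0 line within a few hundredths of a radian. The lever is free and the arm is clear, so I hand in.

```bash
python3 -m crank '[0,0,0,0,0,0,0.2, 0,0,0,0,0,0,0.2]'; python3 -c "
from cell import robot
print(robot.close_job())"
```

```text
t: 12.15
eef_pos: [0.7673, 0.115, 0.226]
ee_rot: [-3.138, -0.142, 0.002]
force: [0.0, 0.7, 0.1]
opening: 0.0555
grasp_force: 0.0
the job is handed in; nothing more can be done
None
```

The job is handed in (no verdict was returned): I swung the lever back to its stop at about -1.30 rad, then counter-clockwise until the pointer stood opposite the post, to within a few hundredths of a radian in the camera picture. I let go at 10.9 s; the table was moved only by its knob, and the ring table was left alone.

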